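# Hang the gift box in the gap on the display bar

### The job

Take the gift box with the hook by the tab on top and hang it in the gap between the two boxes on the display bar: lower it from above, hook over the bar, and press it down by feel, past the sprung roller, until the hook is fully home and the sprung rest pad gives under it; do not drive the pad onto its stop. Then let go; do not shove the hanging neighbours along or off the bar, and leave the other things where they are.

Things in the scene. Friction and masses are not known exactly. Their poses are not given: they have to be found in the camera images.
- gift: The gift box to hang, 105 to 170 g. Clear box 40 (x) x 44 (y) x 72 (z) mm with a chocolate flower; origin at the centre of its underside, z up, front to -x. A white card behind it (x = 20 to 24 mm, 44 mm wide) rises to z = 114 mm and carries a hook: a bridge 20 mm wide at z = 108 to 114 mm, back to x = 42 mm, then a leg down (see gift_leg). Throat open below, 14 mm wide, x = 24 to 38 mm.
- gift_tab (a point): Holding point in the grip tab on top of the hook, at (31, 0, 136) mm in the gift's frame. The tab is 8 mm thick (x = 27 to 35 mm), 22 mm wide in y, z = 114 to 146 mm. Grip it firmly (50 N) from above, fingers closing along the gift's x (front to back): over the bar the neighbours' tabs are beside it in y, nothing is before or behind it.
- gift_hook (a point): Middle of the underside of the gift's hook bridge, at (31, 0, 108) mm in the gift's frame and 28 mm below gift_tab: the face that must come to rest on the station's rest pad.
- gift_leg (a point): Bead on the gift's hook leg, at (40, 0, 85) mm in the gift's frame. The leg is 16 mm wide, 4 mm thick (x = 38 to 42 mm); the bead swells its rear face to x = 45 mm, below it the leg tapers to a tip at z = 74 mm.
- stand: Fixed display stand; origin under the middle of its wooden foot (150 x 340 x 12 mm), straight below the bar. A flat dark steel bar runs along y, 10 mm thick in x, 300 mm long, 60 mm high, top at z = 170 mm. Boxes hang on its -x side (the robot's), their hook legs behind it (+x), their x axes along the stand's x. Midway (y = 0) is the station: rest pad and roller.
- bar_top (a point): Middle of the bar's top edge, (0, 0, 170) mm of the stand. The station's rest pad, 8 mm thick in x, 36 mm wide, stands above it. The station is clamped at a new height each time, not measured: the free pad's top is 2 to 22 mm above this point. Feel for it. The hook goes over pad and bar, its throat's middle (gift_hook) straight above this point.
- bar_back (a point): Rear edge of the bar's top, (5, 0, 170) mm of the stand. Behind it is the sprung roller (12 mm diameter, 38 mm long, along the bar) in a black frame 52 mm wide, back to x = 33 mm. Both are clamped with the pad: roller axis 20 mm, frame top 9 mm below the free pad's top.
- catch (a joint): How far the roller is pushed back (+x), m; 0 = free, its front 1.5 mm behind the bar. Spring 1.2 N/mm, 3.6 N preload. Pressing the gift down, its leg meets the roller about 20 mm before the pad; resistance grows to 5-15 N, the joint to 0.005-0.010; the bead passes about 3 mm before the pad is met, resistance falling to about half. Home: 0.004 to 0.009.
- rest (a joint): How far the rest pad is pressed down, m: 0 free, spring 8 N/mm, 0.003 at its stop. The hook loads it only when the bead is past the roller; friction can leave it pressed after letting go. Press until it gives 1 mm or more (8 N), but never 2.5 mm (20 N).
- left_box: Box like the gift (same shape, size and frame, 130 g), hanging loosely on the bar 46 to 50 mm to the stand's +y of the station. The gap to right_box, where the gift goes, is 5 to 11 mm wider than the gift. Origin at the centre of its underside.
- right_box: Like left_box, hanging loosely on the -y side of the station.
- plain_box: Bystander: clear gift box without card or hook, 40 x 44 x 72 mm, on the table to either side of the gift. Origin under its centre.
- jar: Bystander: closed jar, 68 mm diameter, 75 mm high, on the table. Origin under its centre.
There are look-alikes about, which are no part of the job. What is shaped like the gift but blue or red is not meant.

How it is judged:
By the outcome, as a careful person would: the job done as asked, in the order asked, and still so for the second after the job is handed in, with the robot touching nothing.
It also fails if it takes over 69 s, if anything falls off the work surface, if the arm or the gripper's body presses on something with over 40 N, if the wrist force passes 120 N, or if a joint passes its speed limit or range.

### The arm

A 6-joint arm with a two-finger parallel gripper is mounted at the origin on the work surface. World frame = base frame: x ahead of the robot, y to its left, z up, the work surface at z = 0. Lengths are in m, angles in rad, forces in N, time in s.
With the tool pointing down it reaches from about 0.4 to 0.825 m from the base axis. Payload 7 kg.
Tool frame: the origin (TCP) lies at the very end of the fingers, on their centre line; the grasp point (between the pads) lies arm.hold_point_z behind it (arm.hold_point_z is the distance from the TCP to the grasp point, in m); z points along the fingers, y is the line along which they close (so a half turn about z gives the same grasp; the last joint's range is limited). The gripper opens to 88 mm and grips with 3 to 60 N. Pads are 19 mm wide; open, the fingers measure 130 mm over their backs; the gripper's body (78 mm by 193 mm) begins 47 mm behind the grasp point.
Start: joints at [1.634, 0.359, 0.012, 0, -1.224, -0.288], TCP at [0.15, 0.658, 0.227] pointing down, gripper open.
Joint ranges: [-3.07, 3.07], [-1.43, 2.12], [-1.02, 1.25], [-3.03, 1.67], [-3.05, -0], [-3.03, 3.03]. Speed limits (rad/s): [2.39, 2.39, 3.01, 3.14, 3.14, 3.14].

### API

Orientations are given as [roll, pitch, yaw] about the fixed x, y, z axes, in that order (R = Rz(yaw) Ry(pitch) Rx(roll)).
In Python, from station import arm gives the robot as it stands.
- The arm moves only by the shell command python3 -m creep 'ROWS' [FORCE]. ROWS is a JSON list of rows, 1 to 20 of them, each of 5 numbers: the finger opening in m, then dx, dy, dz in m, then a turn about the tool's z in rad; each row is the pose to reach, as a shift and turn from the pose commanded when the command began, along the tool's axes at that moment; what a row does not reach only later rows make up. A row lasts 1/12 s, in which the tool goes at most 0.0417 m and 0.125 rad, less where a joint would pass 70% of its speed; a pose out of reach is approached as far as the arm can. The fingers move at their own pace and stop on an object; FORCE is the grip in N (left out, the last holds). Time passes only in rows, so rows that do not move let the fingers close. It prints the time, the measured TCP pose, the force, the opening and the grip force at its end.
- arm.get_state(): the state, without advancing time (a new reading comes with each control period).
- arm.grab_frame(name): name is "scene" or "top" or "wrist"; returns the picture (400x640x3 uint8, red, green, blue); there is no depth.
- arm.camera_params(name): a dict with "fx", "fy", "cx", "cy" (pixels), "T" (4x4, takes a point from camera to world coordinates); the wrist camera has in their place "hand_eye" (4x4, takes a point from camera to tool coordinates, whose origin is the TCP and whose axes are the flange's). Camera axes: x right, y down, z forward; pixel columns grow to the right and rows downward; lengths in m; the calibration is good to about 2 mm. A picture is of the moment at which its call begins: read the wrist's pose just before it. camera_params takes no time and is no camera call.
- arm.job_done(): hands the job in; it is judged then, once.
The state is a dict: "t": time; "q": joint angles; "qd": joint speeds; "joint_efforts": joint torques, N m; "eef_pos": TCP position; "ee_rot": TCP orientation; "force": force on the tool from outside, world axes, zero at the start; "moment": the same for the moment, N m; "width": finger opening in m; "gripper_force": force on a finger pad.
Only numpy, scipy, OpenCV 4.12 (cv2) and the standard library are available. Lean on these libraries where they do the work, as an engineer would, in place of code of your own. Each camera call takes 0.05 s, during which the arm holds its last target. There are 200 camera calls.

## Working session

There is one attempt and no reset: what is moved stays moved. The work goes in short steps, Python scripts to look and compute and a shell command to move; the robot and the scene stay as the last step left them, time stands still between calls to the robot, and variables do not carry over. Pictures are saved under pics/ and viewed, at most 10 in all, crops included, and the job is handed in when it is done.

```bash
ls; mkdir -p pics; python3 - <<'E'
from station import arm
import cv2,numpy as np
np.set_printoptions(precision=4,suppress=True)
s=arm.get_state();print(s['t'],s['eef_pos'],s['ee_rot'],s['width'],arm.hold_point_z)
ims=[arm.grab_frame(n)[:,:,::-1] for n in('scene','top','wrist')]
for n,i in zip(('scene','top','wrist'),ims):
    cv2.imwrite(f'pics/{n}0.png',i); print(n,arm.camera_params(n))
E
```

```text
pics
0.0 [0.1504 0.6575 0.2256] [ 3.1399 -0.0001 -0.2249] 0.08778029007080229 0.0188
scene {'fx': 378.2435890782142, 'fy': 378.2435890782142, 'cx': 318.38134045836523, 'cy': 196.27872612530587, 'T': array([[-0.0309,  0.6278, -0.7778,  1.163 ],
       [ 0.9995,  0.0206, -0.0231,  0.0431],
       [ 0.0015, -0.7781, -0.6281,  0.6435],
       [ 0.    ,  0.    ,  0.    ,  1.    ]])}
top {'fx': 367.7248296294976, 'fy': 367.7248296294976, 'cx': 316.88008044353165, 'cy': 197.86902527727457, 'T': array([[ 0.1046, -0.966 ,  0.2366,  0.3964],
       [-0.9945, -0.1029,  0.0196,  0.0254],
       [ 0.0054, -0.2373, -0.9714,  0.8054],
       [ 0.    ,  0.    ,  0.    ,  1.    ]])}
wrist {'fx': 313.8660566578052, 'fy': 313.8660566578052, 'cx': 318.45532645718515, 'cy': 202.63252089883346, 'hand_eye': array([[-0.0001, -0.9629, -0.2699,  0.0732],
       [ 1.    ,  0.0001, -0.0006, -0.0006],
       [ 0.0006, -0.2699,  0.9629, -0.1586],
       [ 0.    ,  0.    ,  0.    ,  1.    ]])}
```

View pics/scene0.png

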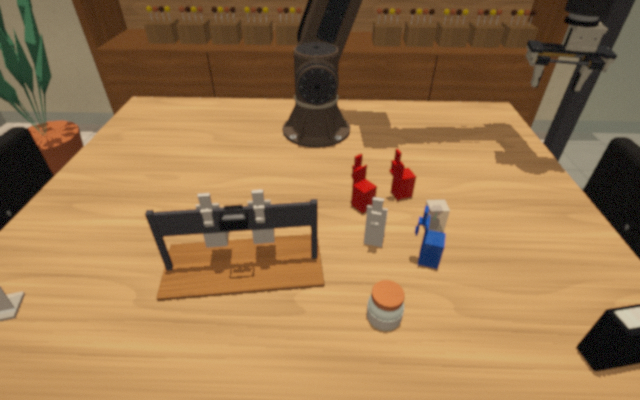

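View pics/top0.png

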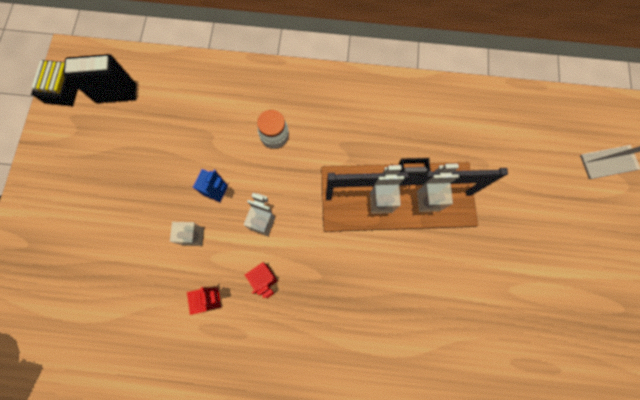

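The scene view shows the white hooked box at (375,222), a blue one at (432,245), two red ones at (363,188) and (402,180), and the plain box behind the blue one at (437,215). In the top view these are white (258,212), blue (210,185), red (262,278) and (204,299), and plain (182,233). The white one with a hook and tab fits the gift. I'll confirm it in an enlarged crop.

```bash
python3 - <<'E'
import cv2,numpy as np
t=cv2.imread('pics/top0.png'); s=cv2.imread('pics/scene0.png')
a=cv2.resize(t[180:245,230:290],None,fx=6,fy=6,interpolation=cv2.INTER_CUBIC)   # 360x390
b=cv2.resize(s[190:255,350:410],None,fx=6,fy=6,interpolation=cv2.INTER_CUBIC)
cv2.imwrite('pics/gift_crop.png',np.hstack([a,b]))
c=cv2.resize(t[145:240,315:515],None,fx=4,fy=4,interpolation=cv2.INTER_CUBIC)
cv2.imwrite('pics/stand_crop.png',c)
E
```

```text
(no output)
```

View pics/gift_crop.png

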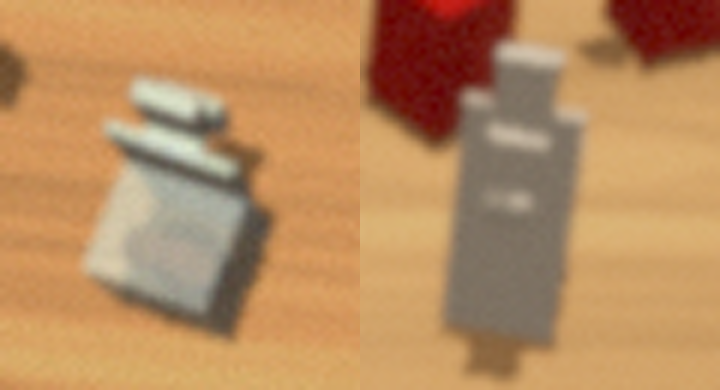

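View pics/stand_crop.png

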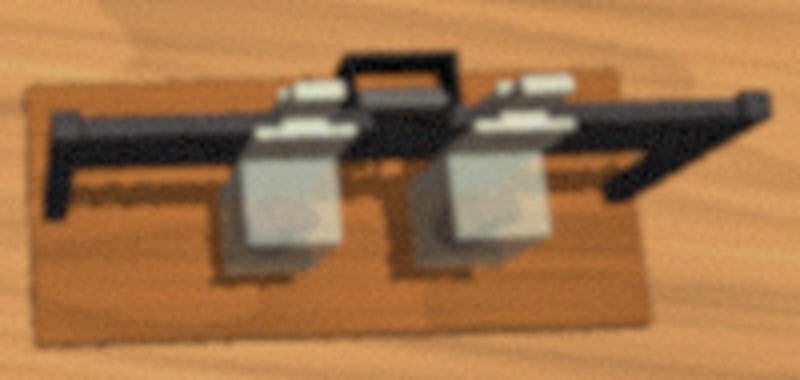

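Left crop: the white gift with card, tab and hook is confirmed; its box-top corners are at crop (88,268), (207,313) and (248,205), and the card ends at (107,127) and (238,172). Stand crop: foot corners at (28,88), (618,68), (650,322) and (37,345), bar ends near (65,120) and (755,102), and the roller frame at (400,60). Next I fit poses to these.

```bash
cat > h.py <<'E'
from station import arm
import numpy as np
from scipy.optimize import least_squares
np.set_printoptions(precision=4,suppress=True)
def proj(n,P,T=None):
    c=arm.camera_params(n); T=c['T'] if T is None else T
    p=(np.linalg.inv(T)@np.c_[P,np.ones(len(P))].T)[:3]
    return np.c_[c['fx']*p[0]/p[2]+c['cx'],c['fy']*p[1]/p[2]+c['cy']]
def pose(v,P):
    c,s=np.cos(v[2]),np.sin(v[2]); P=np.asarray(P)
    return np.c_[v[0]+c*P[:,0]-s*P[:,1],v[1]+s*P[:,0]+c*P[:,1],P[:,2]]
def fit(obs,v0):  # obs: list of (cam,T,[[x,y,z mm,u,v]..])
    def f(v): return np.concatenate([(proj(n,pose(v,np.array(o)[:,:3]/1000),T)-np.array(o)[:,3:]).ravel() for n,T,o in obs])
    r=least_squares(f,v0,loss='soft_l1'); return r.x,r.fun.reshape(-1,2)
E
python3 - <<'E'
from h import *
def cr(o,k,x0,y0): return [[*a[:3],x0+a[3]/k-.5,y0+a[4]/k-.5] for a in o]
g=[('top',None,cr([[-20,22,72,88,268],[-20,-22,72,207,313],[20,-22,72,248,205],[20,22,114,107,127],[20,-22,114,236,178],[31,0,146,172,95]],6,230,180)),
 ('scene',None,cr([[24,-22,114,105,95],[24,22,114,223,115],[24,-22,0,83,325],[24,22,0,192,343],[35,-11,146,137,55],[35,11,146,203,65]],6,350,190))]
v,r=fit(g,[.4,.1,0]);print('gift',v);print(r)
for h in g: print(fit([h],[.4,.1,0])[0])
s=[('top',None,cr([[75,170,12,28,88],[75,-170,12,618,68],[-75,-170,12,650,322],[-75,170,12,37,345],[0,150,170,65,122],[0,-150,170,756,103]],4,315,145)),
('scene',None,[[75,-170,12,160,295],[75,170,12,324,282],[0,-150,170,150,211],[0,150,170,317,203]])]
v,r=fit(s,[.45,-.15,0]);print('stand',v);print(r)
for h in s: print(fit([h],[.45,-.15,0])[0])
E
```

```text
gift [ 0.5192  0.1555 -0.2328]
[[-0.6659  0.1182]
 [-0.1336 -0.1831]
 [ 0.1973 -0.6303]
 [-0.1326  0.6379]
 [-0.3336 -0.4449]
 [-0.7613  0.4033]
 [-0.4936  0.723 ]
 [ 0.2485  0.8918]
 [-0.7777 -0.644 ]
 [-0.2364 -0.0536]
 [-0.204  -0.1264]
 [-0.6265 -0.0262]]
[ 0.5194  0.1551 -0.2505]
[ 0.5188  0.1558 -0.213 ]
stand [ 0.615  -0.1369  0.1355]
[[-1.1998 -1.2632]
 [ 0.2016 -0.3415]
 [ 1.0452  1.1841]
 [-1.1834  0.04  ]
 [ 3.2493  1.0825]
 [-4.4423  1.2486]
 [-4.5088  2.2006]
 [ 0.6503  1.02  ]
 [ 2.9857  1.3339]
 [-6.0315 -1.0758]]
[ 0.6161 -0.1377  0.1396]
[ 0.6121 -0.1332  0.1238]
```

```bash
python3 -m creep '[[0.04,0.02,0.016,0,0.09],[0.04,0.06,0.045,0,0.2],[0.04,0.09,0.073,0,0.3],[0.04,0.12,0.1,0,0.4],[0.04,0.15,0.12,0,0.5],[0.04,0.18,0.146,0,0.6],[0.04,0.21,0.17,0,0.7],[0.04,0.24,0.195,0,0.8],[0.04,0.27,0.22,0,0.9],[0.04,0.30,0.243,0,1.0],[0.04,0.33,0.268,0,1.1],[0.04,0.36,0.292,0,1.2],[0.04,0.39,0.316,0,1.3],[0.04,0.42,0.34,0,1.4],[0.04,0.45,0.365,0,1.5],[0.04,0.48,0.39,0,1.579],[0.04,0.495,0.403,0,1.579],[0.04,0.5025,0.407,0,1.579],[0.04,0.5025,0.407,0,1.579],[0.04,0.5025,0.407,0,1.579]]' 20
python3 - <<'E'
from h import *
from scipy.spatial.transform import Rotation as R
import cv2
s=arm.get_state();im=arm.grab_frame('wrist')
p=np.array(s['eef_pos']);print(s['t'],p,s['ee_rot'],s['q'],s['force'])
T=np.eye(4);T[:3,:3]=R.from_euler('xyz',s['ee_rot']).as_matrix();T[:3,3]=p;T=T@arm.camera_params('wrist')['hand_eye']
np.save('T1.npy',T)
cv2.imwrite('pics/w1.png',im[:,:,::-1])
v=[.5192,.1555,-.2328]
print(proj('wrist',pose(v,np.array([[27,11,146],[27,-11,146],[35,-11,146],[35,11,146],[20,22,114],[20,-22,114],[-20,22,72],[-20,-22,72]])/1000),T))
E
```

```text
t: 1.82
eef_pos: [0.5494, 0.1492, 0.2262]
ee_rot: [3.141, -0.0, -1.805]
force: [0.7, 0.0, -0.3]
width: 0.04
gripper_force: 0.0
1.8167 [0.5494 0.1492 0.2262] [ 3.141  -0.0003 -1.8045] [ 0.6085  0.1865 -0.2256 -0.0003 -1.1593 -0.8421] [ 0.6584  0.0226 -0.3004]
[[323.8531 220.8523]
 [323.9557 194.2961]
 [313.7591 194.307 ]
 [313.897  220.863 ]
 [330.8956 220.82  ]
 [331.3855 173.1001]
 [367.7989 207.6078]
 [369.6216 165.5239]]
```

View pics/w1.png

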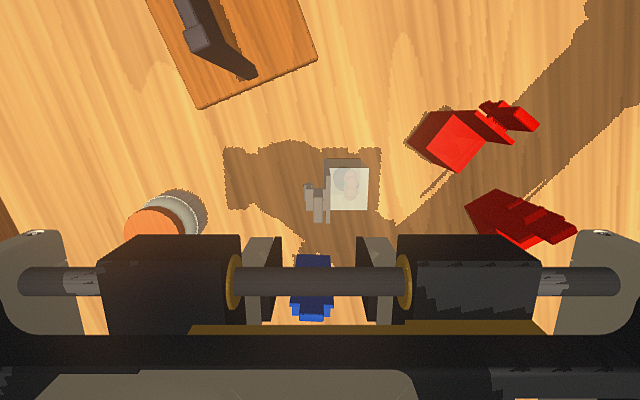

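Tab at (318,208) against a predicted (318.8,207.6), and box corner at (368,209) against a predicted (367.8,207.6): the gift pose is good. Before grasping I take one clean wrist look at the station.

```bash
python3 -m creep '[[0.04,0.02,-0.01,-0.01,-0.05],[0.04,0.05,-0.027,-0.02,-0.12],[0.04,0.08,-0.043,-0.035,-0.2],[0.04,0.11,-0.06,-0.05,-0.28],[0.04,0.14,-0.075,-0.06,-0.34],[0.04,0.17,-0.09,-0.075,-0.37],[0.04,0.185,-0.1,-0.083,-0.37],[0.04,0.195,-0.104,-0.085,-0.37],[0.04,0.195,-0.104,-0.085,-0.37],[0.04,0.195,-0.104,-0.085,-0.37]]'
cat >> h.py <<'E'
from scipy.spatial.transform import Rotation as R
import cv2
def wrist(name):
    s=arm.get_state();im=arm.grab_frame('wrist')
    p=np.array(s['eef_pos']);print(s['t'],p,s['ee_rot'],s['force'],s['width'])
    T=np.eye(4);T[:3,:3]=R.from_euler('xyz',s['ee_rot']).as_matrix();T[:3,3]=p;T=T@arm.camera_params('wrist')['hand_eye']
    np.save(name+'.npy',T);cv2.imwrite(f'pics/{name}.png',im[:,:,::-1]);return T,im[:,:,::-1]
E
python3 - <<'E'
from h import *
T,im=wrist('w2')
c=cv2.resize(im[0:240,170:490],None,fx=2.5,fy=2.5,interpolation=cv2.INTER_CUBIC);cv2.imwrite('pics/w2c.png',c)
E
```

```text
t: 2.7
eef_pos: [0.6054, -0.0636, 0.3111]
ee_rot: [3.141, 0.001, -1.434]
force: [-0.3, 0.5, -0.2]
width: 0.0403
gripper_force: 0.0
2.7 [ 0.6054 -0.0636  0.3111] [ 3.1411  0.0006 -1.4336] [-0.298   0.4892 -0.2086] 0.04026578526566678
```

View pics/w2c.png

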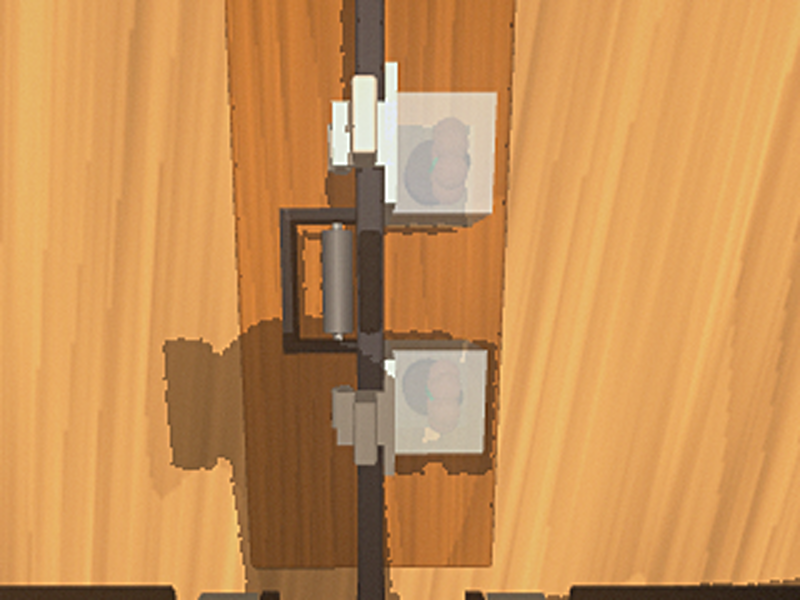

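The crop shows the bar's top edge from u 355–383 at the top to 358–384 at the bottom. The pad spans v 230–335 (centre (370,282)), the frame v 209–353, and the roller (338,279). The neighbours' tab tops are at (364,75–153) and (367,402–465). Now I back-project them.

```bash
cat >> h.py <<'E'
def back(uv,z,T):
    c=arm.camera_params('wrist');d=T[:3,:3]@np.array([(uv[0]-c['cx'])/c['fx'],(uv[1]-c['cy'])/c['fy'],1]);return T[:3,3]+d*(z-T[2,3])/d[2]
E
python3 - <<'E'
from h import *
T=np.load('w2.npy')
b=lambda u,v,z:back((170+u/2.5-.3,v/2.5-.3),z,T)
for e in((355.5,383.5,357.5,384),):
    A=b((e[0]+e[1])/2,30,.17);B=b((e[2]+e[3])/2,555,.17);print(A,B,'w',np.linalg.norm(b(e[0],30,.17)-b(e[1],30,.17)),np.linalg.norm(b(e[2],555,.17)-b(e[3],555,.17)))
d=(B-A)[:2];d/=np.linalg.norm(d);yaw=np.arctan2(-d[0],d[1]);print('yaw',yaw)
ex=np.array([np.cos(yaw),np.sin(yaw)]);ey=np.array([-np.sin(yaw),np.cos(yaw)])
L=lambda n,p:print(n,p, 'along',(p[:2]-A[:2])@ey,'across',(p[:2]-A[:2])@ex)
for z in(.175,.182,.19):
    L('pad',b(370,282,z)); L('f0',b(320,209,z-.009));L('f1',b(320,353,z-.009));L('fback',b(281,281,z-.009));L('roll',b(338,279,z-.014))
L('Rtab0',b(364,75,.208));L('Rtab1',b(364,153,.208));L('Ltab0',b(367,402,.208));L('Ltab1',b(367,465,.208))
L('foot0',b(252,567,.012));L('foot1',b(491,567,.012))
L('Rcard0',b(391,62,.176));L('Rbox front R',b(496,213,.134));L('Rbox0',b(496,92,.134));L('Lbox0',b(488,349,.134));L('Lbox1',b(486,454,.134))
E
```

```text
[ 0.6282 -0.2179  0.17  ] [ 0.6021 -0.0318  0.17  ] w 0.009485282002000082 0.01069832507535594
yaw 0.13895189751634912
pad [ 0.6168 -0.1366  0.175 ] along 0.08207801135122142 across 2.5471304819060256e-05
f0 [ 0.6383 -0.1594  0.166 ] along 0.05651416897567124 across 0.018141828061699034
f1 [ 0.6322 -0.1083  0.166 ] along 0.10799650315169278 across 0.01916054229700086
fback [ 0.6497 -0.1325  0.166 ] along 0.0816130987537435 across 0.033142402608932746
roll [ 0.629  -0.1361  0.161 ] along 0.08089481308588088 across 0.012142410608850077
pad [ 0.6168 -0.1366  0.182 ] along 0.08211374508921611 across 9.735852544904033e-06
f0 [ 0.6378 -0.1589  0.173 ] along 0.05713807285118122 across 0.017708989281218713
f1 [ 0.6318 -0.1089  0.173 ] along 0.10743377439831199 across 0.01870422284940486
fback [ 0.6489 -0.1326  0.173 ] along 0.08165848944601146 across 0.032363810833862174
roll [ 0.6287 -0.1361  0.168 ] along 0.08095575641342866 across 0.011852625268935936
pad [ 0.6168 -0.1366  0.19  ] along 0.08215458364692432 across -8.247521482622817e-06
f0 [ 0.6372 -0.1583  0.181 ] along 0.0578511058517640
[... 536 characters left out ...]
2606916
Ltab1 [ 0.6096 -0.0769  0.208 ] along 0.14227751662815463 across 0.0011259847944400925
foot0 [0.6666 0.0406 0.012 ] along 0.25074352653187504 across 0.07388987659444306
foot1 [0.52   0.0204 0.012 ] along 0.251021715696353 across -0.07411307576910127
Rcard0 [ 0.6195 -0.2078  0.176 ] along 0.011202164356115828 across -0.007195418693398348
Rbox front R [ 0.5704 -0.1702  0.134 ] along 0.05530215246450717 across -0.050601176426886794
Rbox0 [ 0.5783 -0.2135  0.134 ] along 0.011320634758520593 across -0.04879708635169931
Lbox0 [ 0.5641 -0.1168  0.134 ] along 0.10904472837145644 across -0.04944134297457822
Lbox1 [ 0.557  -0.0723  0.134 ] along 0.15406251337736673 across -0.050291337513603686
```

```bash
python3 -m creep '[[0.04,-0.03,0.003,0.01,0.06],[0.04,-0.06,0.007,0.02,0.15],[0.04,-0.09,0.011,0.035,0.22],[0.04,-0.12,0.014,0.05,0.3],[0.04,-0.15,0.018,0.06,0.35],[0.04,-0.18,0.022,0.075,0.37],[0.04,-0.205,0.025,0.085,0.37],[0.04,-0.2176,0.0265,0.09,0.37],[0.04,-0.2176,0.0265,0.105,0.37],[0.04,-0.2176,0.0265,0.125,0.37],[0.04,-0.2176,0.0265,0.145,0.37],[0.04,-0.2176,0.0265,0.165,0.37],[0.04,-0.2176,0.0265,0.18,0.37],[0.04,-0.2176,0.0265,0.19,0.37],[0.04,-0.2176,0.0265,0.1932,0.37],[0.04,-0.2176,0.0265,0.1932,0.37]]'
python3 -m creep '[[0,0,0,0,0],[0,0,0,0,0],[0,0,0,0,0],[0,0,0,0,0],[0,0,0,0,0],[0,0,0,0,0],[0,0,0,0,0],[0,0,0,0,0]]' 50
```

```text
t: 4.08
eef_pos: [0.5493, 0.1476, 0.1178]
ee_rot: [3.141, -0.001, -1.803]
force: [0.1, -0.6, -0.1]
width: 0.0402
gripper_force: 0.0
t: 4.75
eef_pos: [0.55, 0.1475, 0.1187]
ee_rot: [-3.141, 0.0, -1.804]
force: [-0.3, 0.6, 3.6]
width: 0.0078
gripper_force: 50.0
```

```bash
python3 -m creep '[[0,0,0,-0.01,0],[0,0,0,-0.03,0],[0,0,0,-0.06,0],[0,0,0,-0.09,0],[0,0,0,-0.12,0],[0,0.02,-0.01,-0.15,-0.05],[0,0.05,-0.025,-0.18,-0.12],[0,0.08,-0.04,-0.2,-0.2],[0,0.11,-0.055,-0.21,-0.28],[0,0.14,-0.07,-0.216,-0.34],[0,0.17,-0.085,-0.216,-0.372],[0,0.2,-0.1,-0.216,-0.372],[0,0.225,-0.112,-0.216,-0.372],[0,0.245,-0.123,-0.216,-0.372],[0,0.256,-0.128,-0.216,-0.372],[0,0.261,-0.1307,-0.216,-0.372],[0,0.261,-0.1307,-0.216,-0.372],[0,0.261,-0.1307,-0.216,-0.372],[0,0.261,-0.1307,-0.216,-0.372]]'
python3 - <<'E'
from h import *
T,im=wrist('w3')
c=cv2.resize(im[0:270,220:420],None,fx=2.2,fy=2.2,interpolation=cv2.INTER_CUBIC);cv2.imwrite('pics/w3c.png',c)
s=arm.grab_frame('scene')[:,:,::-1];a=cv2.resize(s[100:250,130:330],None,fx=1.7,fy=1.7,interpolation=cv2.INTER_CUBIC)
o=np.zeros((594,440+340,3),np.uint8);o[:,:440]=c;o[:255,440:]=a;cv2.imwrite('pics/w3d.png',o)
print(arm.get_state()['moment'])
E
```

```text
t: 6.33
eef_pos: [0.6165, -0.1356, 0.3345]
ee_rot: [-3.141, 0.0, -1.431]
force: [0.5, 0.5, -1.0]
width: 0.0077
gripper_force: 50.0
6.3333 [ 0.6165 -0.1356  0.3345] [-3.1415  0.0003 -1.4308] [ 0.4764  0.5136 -0.9911] 0.007716060733954772
[ 0.0416 -0.1048  0.0213]
```

View pics/w3d.png

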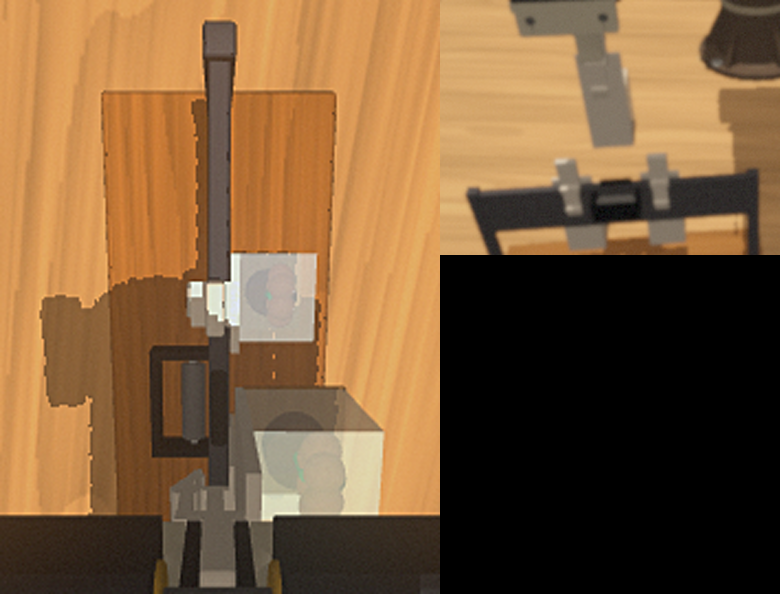

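The wrist view shows the tab centred between the fingers at u≈219 (v 485–515). The bar's centre is u≈219 at v=100 and 218.5 at v=470, the pad is about v 370–445, and the frame v 347–457. I check the alignment numerically.

```bash
python3 - <<'E'
from h import *
T=np.load('w3.npy');s=arm.get_state();p=np.array(s['eef_pos'])
b=lambda u,v,z:back((220+u/2.2-.3,v/2.2-.3),z,T)
A=b(218.7,100,.17);B=b(218.7,470,.17);d=(B-A)[:2];d/=np.linalg.norm(d);yaw=np.arctan2(-d[0],d[1]);print(A,B,yaw)
ex=np.array([np.cos(yaw),np.sin(yaw)]);ey=np.array([-np.sin(yaw),np.cos(yaw)])
for n,q in(('tcp',p),('tab',b(219.3,500,.34)),('pad',b(219,408,.182)),('f0',b(180,347,.173)),('f1',b(180,457,.173)),('old',np.array([.6168,-.1366])),('Rtab',b(217,297,.208)),('foot0',b(104,91,.012)),('foot1',b(336,91,.012))): print(n,q,'across',(q[:2]-A[:2])@ex,'along',(q[:2]-A[:2])@ey)
print('gift back lower edge',b(253,431,.216+.0),b(383,431,.216))
E
```

```text
[ 0.6355 -0.2691  0.17  ] [ 0.6124 -0.1054  0.17  ] 0.14045165169033907
tcp [ 0.6166 -0.1356  0.3347] across -4.92991443450828e-06 along 0.13484436942662414
tab [ 0.619  -0.1516  0.34  ] across 0.00010482441538263292 along 0.11860337445699402
pad [ 0.617  -0.1388  0.182 ] across -0.00012089184537101252 along 0.13154231771883754
f0 [ 0.6386 -0.1629  0.173 ] across 0.017918956120361894 along 0.10465262416119057
f1 [ 0.632  -0.1102  0.173 ] across 0.018725357413809197 along 0.1577776467081887
old [ 0.6168 -0.1366] across 1.4918360856951346e-05 along 0.13378988012074544
Rtab [ 0.6251 -0.1899  0.208 ] across 0.0007424589019482031 along 0.079856466454232
foot0 [ 0.7121 -0.2943  0.012 ] across 0.07230141071843939 along -0.03574422424635099
foot1 [ 0.5668 -0.3148  0.012 ] across -0.07439047338701597 along -0.03564480911689361
gift back lower edge [ 0.6028 -0.1386  0.216 ] [ 0.5495 -0.1461  0.216 ]
```

```bash
python3 - <<'E'
from h import *
T=np.load('w3.npy');b=lambda u,v,z:back((220+u/2.2-.3,v/2.2-.3),z,T)
ey=np.array([-np.sin(.14),np.cos(.14)]);A=np.array([.6355,-.2691])
for q in(b(290,388,.2155),b(320,431,.2875),b(265,431,.2875)):print(q,(q[:2]-A)@ey)
# stand fit with both wrist views
T2=np.load('w2.npy')
E=lambda o,k,x0:[[*a[:3],x0+a[3]/k-.3,a[4]/k-.3] for a in o]
o3=E([[75,-170,12,104,91],[-75,-170,12,336,91],[0,-18,182,219,370],[0,18,182,219,446],[20,-26,173,180,347],[20,26,173,180,457]],2.2,220)
o2=E([[75,170,12,252,567],[-75,170,12,491,567],[0,-18,182,370,230],[0,18,182,370,335],[20,-26,173,320,209],[20,26,173,320,353]],2.5,170)
for o in([('wrist',T2,o2)],[('wrist',T,o3)],[('wrist',T2,o2),('wrist',T,o3)]):
  v,r=fit(o,[.61,-.13,.14]);print(v);print(r.ravel())
E
```

```text
[ 0.5906 -0.1585  0.2155] 0.11577677049028505
[ 0.5887 -0.1592  0.2875] 0.11535784758047642
[ 0.6054 -0.1568  0.2875] 0.11535837017992834
[ 0.616  -0.1365  0.1348]
[-0.6202  0.792   0.5898  1.0005  0.9716 -0.5406  0.8714 -0.0354 -1.5779
 -1.0343 -0.6297  0.9186]
[ 0.6162 -0.1384  0.1359]
[-0.9038 -1.9858  1.6213 -1.5246  0.7453  0.1922  0.5597  0.335  -1.1383
  1.3251 -0.5711  0.2008]
[ 0.6161 -0.1372  0.1359]
[-0.5441  0.4067  0.7047  0.5155  0.9008 -1.4175  0.847  -0.8524 -1.6723
 -1.8706 -0.6577  0.1612 -0.87   -1.0177  1.5731 -0.5544  0.7321  1.4039
  0.5463  1.4748 -1.1309  2.5215 -0.5656  1.2984]
```

```bash
python3 -m creep '[[0,0.002,0,0.01,0],[0,0.0035,0,0.02,0],[0,0.0035,0,0.028,0],[0,0.0035,0,0.03,0],[0,0.0035,0,0.03,0],[0,0.0035,0,0.03,0]]'
python3 - <<'E'
from h import *
T,im=wrist('w4')
c=cv2.resize(im[90:240,250:420],None,fx=3.5,fy=3.5,interpolation=cv2.INTER_CUBIC)
cv2.imwrite('pics/w4c.png',c)
t=arm.grab_frame('top')[:,:,::-1];cv2.imwrite('pics/top4.png',t)
E
```

```text
t: 6.93
eef_pos: [0.6172, -0.1402, 0.3042]
ee_rot: [3.141, -0.0, -1.432]
force: [0.2, -0.1, -2.0]
width: 0.0076
gripper_force: 50.0
6.9333 [ 0.6172 -0.1402  0.3042] [ 3.1411 -0.0002 -1.4318] [ 0.2216 -0.1468 -1.9931] 0.00756936026249803
```

View pics/w4c.png

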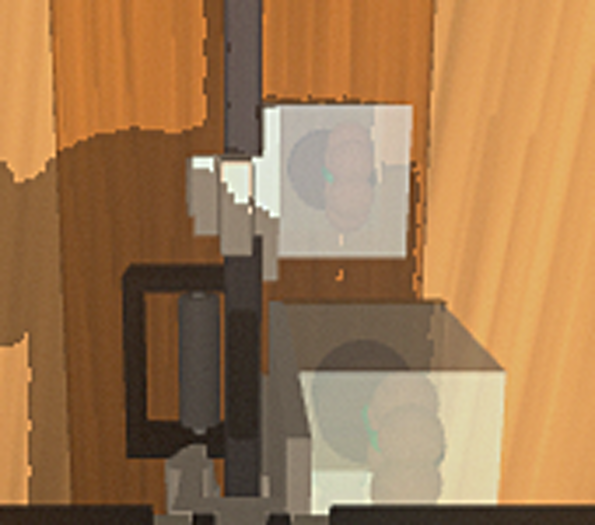

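The crop shows the right box's inner top edge at v=257 and the gift's -y face at v=302 (bottom) and 371 (top). The frame spans v 265–457, the roller 291–432, and the bar u 224–262. I check the clearances from this one picture.

```bash
python3 - <<'E'
from h import *
T=np.load('w4.npy');p=np.array([.6172,-.1402])
b=lambda u,v,z:back((250+u/3.5-.36,90+v/3.5-.36),z,T)
ey=np.array([-np.sin(.14),np.cos(.14)]);ex=np.array([ey[1],-ey[0]])
for n,q in(('gbot',b(350,302,.1855)),('gtop',b(400,371,.2575)),('Rin',b(340,257,.134)),('Rout',b(340,103,.134)),('f0',b(180,265,.173)),('f1',b(180,457,.173)),('r0',b(200,291,.168)),('r1',b(200,432,.168)),('pad0',b(243,310,.182)),('pad1',b(243,440,.182)),('barA',b(243.5,60,.17)),('barB',b(243,280,.17)),('Rtab0',b(236,160,.208)),('Rtab1',b(236,225,.208))):
  d=(q[:2]-p)*1000;print(n,'along',d@ey,'across',d@ex)
E
```

```text
gbot along -19.30460708493447 across -27.287043905754977
gtop along -19.5606767950369 across -30.03406386221044
Rin along -23.165671566158746 across -29.114953688496232
Rout along -67.85788543340485 across -28.07140636288142
f0 along -26.915796535787962 across 16.79402197041539
f1 along 26.81430978088296 across 17.655216643098147
r0 along -19.030646415780023 across 11.756382524519182
r1 along 21.107620118702126 across 12.20215022448952
pad0 along -16.555944358175584 across 0.11015441890713966
pad1 along 18.93499798329647 across 0.12871139954103916
barA along -78.97272821723477 across -0.07351903737523316
barB along -22.37275610091852 across 0.08357693727381457
Rtab0 along -56.37405634684715 across 1.7311664370677746
Rtab1 along -41.671344356451236 across 1.7641836920775833
```

Clearances are even: the gift is about 4–5 mm from each neighbour and centred across the bar to 0.1 mm. Lowering to just above the feel zone.

```bash
python3 -m creep '[[0,0,0,0.01,0],[0,0,0,0.02,0],[0,0,0,0.03,0],[0,0,0,0.04,0],[0,0,0,0.05,0],[0,0,0,0.058,0],[0,0,0,0.064,0],[0,0,0,0.068,0],[0,0,0,0.07,0],[0,0,0,0.07,0],[0,0,0,0.07,0]]'
```

```text
t: 7.95
eef_pos: [0.6174, -0.1402, 0.2347]
ee_rot: [-3.141, -0.0, -1.432]
force: [0.2, -0.6, -2.1]
width: 0.0077
gripper_force: 50.0
```

```bash
python3 -m creep '[[0,0,0,0.001,0],[0,0,0,0.002,0],[0,0,0,0.003,0],[0,0,0,0.004,0],[0,0,0,0.005,0],[0,0,0,0.006,0],[0,0,0,0.006,0],[0,0,0,0.006,0]]'
```

```text
t: 8.62
eef_pos: [0.6172, -0.1402, 0.2283]
ee_rot: [3.141, -0.0, -1.432]
force: [-0.2, -0.3, -0.6]
width: 0.0079
gripper_force: 50.0
```

```bash
S='[[0,0,0,0.001,0],[0,0,0,0.002,0],[0,0,0,0.003,0],[0,0,0,0.003,0],[0,0,0,0.003,0]]'; true; python3 -m creep '[[0,0,0,0.001,0],[0,0,0,0.002,0],[0,0,0,0.003,0],[0,0,0,0.003,0],[0,0,0,0.003,0]]'; python3 -m creep '[[0,0,0,0.001,0],[0,0,0,0.002,0],[0,0,0,0.003,0],[0,0,0,0.003,0],[0,0,0,0.003,0]]'
```

```text
t: 9.03
eef_pos: [0.6172, -0.1402, 0.2253]
ee_rot: [3.141, 0.0, -1.432]
force: [-0.8, 0.7, -0.7]
width: 0.0078
gripper_force: 50.0
t: 9.45
eef_pos: [0.6172, -0.1402, 0.2223]
ee_rot: [3.141, -0.0, -1.432]
force: [-0.0, -0.5, -2.2]
width: 0.0076
gripper_force: 50.0
```

```bash
python3 -m creep '[[0,0,0,0.001,0],[0,0,0,0.002,0],[0,0,0,0.003,0],[0,0,0,0.003,0],[0,0,0,0.003,0]]' | grep -E 'pos|force:'; python3 -m creep '[[0,0,0,0.001,0],[0,0,0,0.002,0],[0,0,0,0.003,0],[0,0,0,0.003,0],[0,0,0,0.003,0]]'| grep -E 'pos|force:'
```

```text
eef_pos: [0.6172, -0.1402, 0.2192]
force: [0.2, -0.5, -1.9]
gripper_force: 50.0
eef_pos: [0.6171, -0.1402, 0.2162]
force: [0.1, -0.2, -1.3]
gripper_force: 50.0
```

```bash
python3 -m creep '[[0,0,0,0.001,0],[0,0,0,0.002,0],[0,0,0,0.003,0],[0,0,0,0.003,0],[0,0,0,0.003,0]]' | grep -E 'pos|force:'; python3 -m creep '[[0,0,0,0.001,0],[0,0,0,0.002,0],[0,0,0,0.002,0],[0,0,0,0.002,0]]'| grep -E 'pos|force:'
```

```text
eef_pos: [0.6172, -0.1402, 0.2133]
force: [-0.3, 0.0, -2.6]
gripper_force: 50.0
eef_pos: [0.6171, -0.1402, 0.2113]
force: [-0.4, -0.2, -2.1]
gripper_force: 50.0
```

```bash
python3 -m creep '[[0,0,0,0.001,0],[0,0,0,0.002,0],[0,0,0,0.002,0],[0,0,0,0.002,0]]' | grep -E 'pos|force:'; python3 -m creep '[[0,0,0,0.001,0],[0,0,0,0.002,0],[0,0,0,0.002,0],[0,0,0,0.002,0]]'| grep -E 'pos|force:';python3 -m creep '[[0,0,0,0.001,0],[0,0,0,0.002,0],[0,0,0,0.002,0],[0,0,0,0.002,0]]'| grep -E 'pos|force:'
```

```text
eef_pos: [0.6171, -0.1402, 0.2092]
force: [-0.3, -0.1, -0.6]
gripper_force: 50.0
eef_pos: [0.6171, -0.1402, 0.2073]
force: [-0.1, -0.2, -1.4]
gripper_force: 50.0
eef_pos: [0.6171, -0.1402, 0.2053]
force: [0.1, -0.4, -1.6]
gripper_force: 50.0
```

```bash
python3 -m creep '[[0,0,0,0.001,0],[0,0,0,0.002,0],[0,0,0,0.002,0],[0,0,0,0.002,0]]' | grep -E 'pos|force:'; python3 -m creep '[[0,0,0,0.001,0],[0,0,0,0.002,0],[0,0,0,0.002,0],[0,0,0,0.002,0]]'| grep -E 'pos|force:';python3 -m creep '[[0,0,0,0.001,0],[0,0,0,0.002,0],[0,0,0,0.002,0],[0,0,0,0.002,0]]'| grep -E 'pos|force:'
```

```text
eef_pos: [0.6169, -0.1403, 0.2038]
force: [-3.4, -0.3, 5.7]
gripper_force: 50.0
eef_pos: [0.6168, -0.1403, 0.2016]
force: [-4.4, 0.2, 4.5]
gripper_force: 50.0
eef_pos: [0.6169, -0.1403, 0.1992]
force: [-4.7, -1.0, 3.6]
gripper_force: 50.0
```

```bash
python3 -m creep '[[0,0,0,0.001,0],[0,0,0,0.002,0],[0,0,0,0.002,0],[0,0,0,0.002,0]]' | grep -E 'pos|force:'; python3 -m creep '[[0,0,0,0.001,0],[0,0,0,0.002,0],[0,0,0,0.002,0],[0,0,0,0.002,0]]'| grep -E 'pos|force:';python3 -m creep '[[0,0,0,0.001,0],[0,0,0,0.002,0],[0,0,0,0.002,0],[0,0,0,0.002,0]]'| grep -E 'pos|force:'
```

```text
eef_pos: [0.6169, -0.1403, 0.1971]
force: [-5.1, -0.9, 3.4]
gripper_force: 50.0
eef_pos: [0.6168, -0.1403, 0.1952]
force: [-5.7, -0.6, 4.3]
gripper_force: 50.0
eef_pos: [0.6168, -0.1403, 0.1934]
force: [-5.1, -0.8, 4.0]
gripper_force: 50.0
```

```bash
python3 -m creep '[[0,0,0,0.001,0],[0,0,0,0.002,0],[0,0,0,0.002,0],[0,0,0,0.002,0]]' | grep -E 'pos|force:'; python3 -m creep '[[0,0,0,0.001,0],[0,0,0,0.001,0],[0,0,0,0.001,0]]'| grep -E 'pos|force:';python3 -m creep '[[0,0,0,0.001,0],[0,0,0,0.001,0],[0,0,0,0.001,0]]'| grep -E 'pos|force:'
```

```text
eef_pos: [0.6168, -0.1403, 0.1914]
force: [-6.7, -0.1, 4.4]
gripper_force: 50.0
eef_pos: [0.6168, -0.1403, 0.1902]
force: [-5.2, -0.9, 3.5]
gripper_force: 50.0
eef_pos: [0.6168, -0.1403, 0.189]
force: [-4.4, -1.9, 3.1]
gripper_force: 50.0
```

```bash
python3 -m creep '[[0,0,0,0.001,0],[0,0,0,0.001,0],[0,0,0,0.001,0]]' | grep -E 'pos|force:'; python3 -m creep '[[0,0,0,0.001,0],[0,0,0,0.001,0],[0,0,0,0.001,0]]'| grep -E 'pos|force:'; python3 -c "
from station import arm;s=arm.get_state();print(s['moment'],s['ee_rot'])"
```

```text
eef_pos: [0.6168, -0.1402, 0.1878]
force: [-4.0, -1.8, 0.1]
gripper_force: 50.0
eef_pos: [0.6168, -0.1402, 0.1868]
force: [-4.5, -1.1, -1.3]
gripper_force: 50.0
[-0.67801919  1.7923063  -0.00255616] [ 3.14049997e+00  2.62540658e-04 -1.43203077e+00]
```

```bash
python3 -m creep '[[0,0,0,0.001,0],[0,0,0,0.001,0],[0,0,0,0.001,0]]' | grep -E 'pos|force:'; python3 -m creep '[[0,0,0,0.0005,0],[0,0,0,0.0005,0],[0,0,0,0.0005,0]]'| grep -E 'pos|force:'
```

```text
eef_pos: [0.6168, -0.1402, 0.1858]
force: [-5.2, -3.4, -2.8]
gripper_force: 50.0
eef_pos: [0.6168, -0.1402, 0.1854]
force: [-3.9, -1.8, -1.5]
gripper_force: 50.0
```

```bash
python3 -m creep '[[0,0,0,0.0005,0],[0,0,0,0.0005,0],[0,0,0,0.0005,0]]'| grep -E 'pos|force:'; python3 -m creep '[[0,0,0,0.0005,0],[0,0,0,0.0005,0],[0,0,0,0.0005,0]]'| grep -E 'pos|force:'
```

```text
eef_pos: [0.6168, -0.1402, 0.1851]
force: [-5.6, -2.3, -0.6]
gripper_force: 50.0
eef_pos: [0.6168, -0.1402, 0.1849]
force: [-5.7, -1.7, -0.0]
gripper_force: 50.0
```

```bash
python3 -m creep '[[0,0,0,0.0005,0],[0,0,0,0.0005,0],[0,0,0,0.0005,0],[0,0,0,0.0005,0]]'| grep -E 'pos|force:'; python3 -c "
from h import *
z=[]
for i in range(6):
    arm.grab_frame('wrist');s=arm.get_state();z.append(np.r_[s['eef_pos'],s['force']])
print(np.mean(z,0),np.std(z,0))
T,im=wrist('w5');t=arm.grab_frame('top')[:,:,::-1];sc=arm.grab_frame('scene')[:,:,::-1]
o=np.zeros((590,760,3),np.uint8)
f=lambda a,w,h:cv2.resize(a,(w,h),interpolation=cv2.INTER_CUBIC)
o[:260,:440]=f(t[150:215,350:460],440,260);o[260:580,:480]=f(sc[170:250,170:290],480,320);o[:560,480:]=f(im[40:240,270:370],280,560);cv2.imwrite('pics/c5.png',o)"
```

```text
eef_pos: [0.6169, -0.1402, 0.1846]
force: [-6.2, -1.1, 2.1]
gripper_force: 50.0
[ 0.6169 -0.1402  0.1846 -6.3693 -1.316   2.2391] [0.     0.     0.     0.3386 0.4479 0.3994]
17.0 [ 0.6169 -0.1402  0.1846] [ 3.1411 -0.0001 -1.4317] [-6.3822 -1.3336  2.0863] 0.007206979499767802
```

View pics/c5.png

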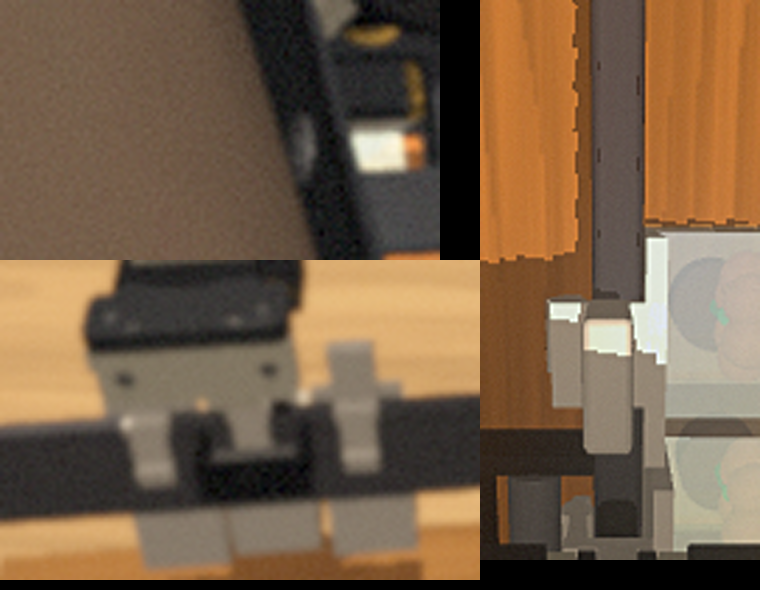

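Scene crop: the gift hangs between the two boxes with a visible gap each side (right-box edge 226 / gift 232–322 / left-box 333). The hook is over the dark pad. Fz fell around z≈.188 and began rising again at z≈.185, so the bead has passed and the pad is met. I press on in small steps.

```bash
for i in 1 ; do python3 -m creep '[[0,0,0,0.0005,0],[0,0,0,0.0005,0],[0,0,0,0.0005,0],[0,0,0,0.0005,0]]'| grep -E 'pos|force:'; done; python3 -m creep '[[0,0,0,0.0005,0],[0,0,0,0.0005,0],[0,0,0,0.0005,0],[0,0,0,0.0005,0]]'| grep -E 'pos|force:'
```

```text
eef_pos: [0.6169, -0.1403, 0.1844]
force: [-5.7, -0.2, 3.6]
gripper_force: 50.0
eef_pos: [0.6169, -0.1403, 0.1841]
force: [-7.8, -0.1, 5.9]
gripper_force: 50.0
```

```bash
python3 -m creep '[[0,0,0,0.0005,0],[0,0,0,0.0005,0],[0,0,0,0.0005,0],[0,0,0,0.0005,0]]'| grep -E 'pos|force:'; python3 -m creep '[[0,0,0,0.0005,0],[0,0,0,0.0005,0],[0,0,0,0.0005,0],[0,0,0,0.0005,0]]'| grep -E 'pos|force:';python3 -c "
from h import *
z=[]
for i in range(6):
    arm.grab_frame('wrist');s=arm.get_state();z.append(np.r_[s['eef_pos'],s['force'],s['moment']])
print(np.mean(z,0))"
```

```text
eef_pos: [0.6169, -0.1402, 0.1839]
force: [-8.2, -1.0, 6.2]
gripper_force: 50.0
eef_pos: [0.6169, -0.1403, 0.1837]
force: [-8.2, -0.3, 7.8]
gripper_force: 50.0
[ 0.6169 -0.1403  0.1837 -8.3179  0.2801  7.6072 -0.0091  3.3976 -0.0156]
```

```bash
python3 -m creep '[[0,0,0,0.0004,0],[0,0,0,0.0008,0],[0,0,0,0.0008,0],[0,0,0,0.0008,0],[0,0,0,0.0008,0]]'| grep -E 'pos|force:';python3 -c "
from h import *
z=[]
for i in range(6):
    arm.grab_frame('wrist');s=arm.get_state();z.append(np.r_[s['eef_pos'],s['force']])
print(np.mean(z,0))"
```

```text
eef_pos: [0.6169, -0.1403, 0.1833]
force: [-9.4, -0.0, 9.5]
gripper_force: 50.0
[ 0.6169 -0.1403  0.1833 -9.4355  0.2748 10.4218]
```

```bash
python3 -m creep '[[0.04,0,0,0,0],[0.04,0,0,0,0],[0.04,0,0,0,0],[0.04,0,0,0,0],[0.04,0,0,0,0],[0.04,0,0,0,0]]'; python3 -m creep '[[0.04,0,0,-0.005,0],[0.04,0,0,-0.015,0],[0.04,0,0,-0.03,0],[0.04,0,0,-0.05,0],[0.04,0,0,-0.07,0],[0.04,0,0,-0.09,0],[0.04,-0.02,0,-0.11,0],[0.04,-0.05,0,-0.12,0],[0.04,-0.065,0,-0.12,0],[0.04,-0.07,0,-0.12,0],[0.04,-0.07,0,-0.12,0]]'
python3 -c "
from h import *
T,im=wrist('w6');sc=arm.grab_frame('scene')[:,:,::-1];cv2.imwrite('pics/s6.png',sc)
o=np.zeros((590,800,3),np.uint8)
f=lambda a,w,h:cv2.resize(a,(w,h),interpolation=cv2.INTER_CUBIC)
o[:240,:400]=f(sc[150:270,140:340],400,240);o[:590,400:]=f(im[0:236,220:380],400,590);o[250:500,:400]=f(sc[:,:],400,250);cv2.imwrite('pics/c6.png',o)"
```

```text
t: 20.0
eef_pos: [0.6176, -0.1401, 0.1815]
ee_rot: [-3.141, 0.0, -1.432]
force: [-0.6, -0.4, 0.8]
width: 0.0383
gripper_force: 0.0
t: 20.92
eef_pos: [0.6075, -0.0698, 0.3027]
ee_rot: [-3.14, 0.0, -1.43]
force: [-0.2, -0.3, 0.1]
width: 0.0401
gripper_force: 0.0
20.9167 [ 0.6075 -0.0698  0.3027] [-3.1401  0.0001 -1.43  ] [-0.2289 -0.2673  0.064 ] 0.04009445986521198
```

View pics/c6.png

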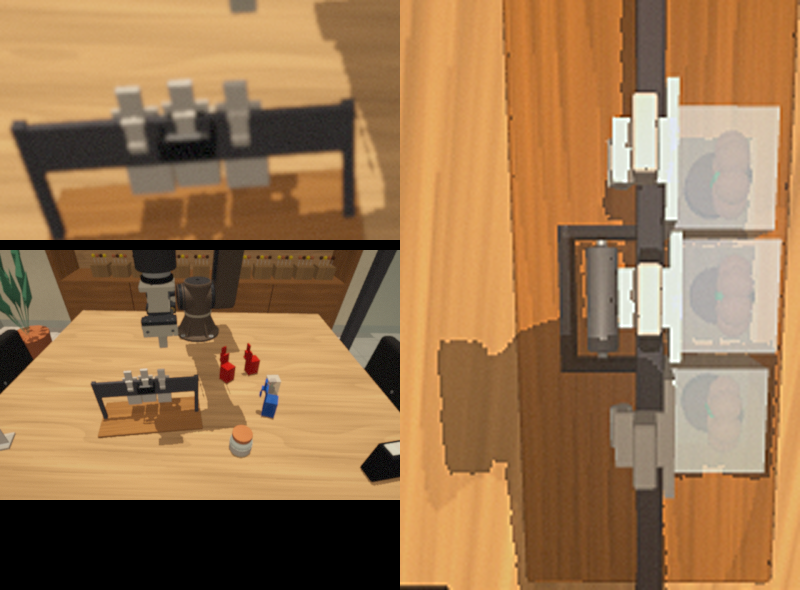

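The gift hangs centred in the gap with its hook over the pad (tab at (648,300)) and the roller pushed back. The neighbours' tabs are at (645,133) and (645,450), as before, and the bystanders have not moved. I'm handing in.

```bash
python3 -c "
from station import arm
print(arm.job_done())"
```

```text
the job is handed in; nothing more can be done
None
```

The gift box now hangs in the gap with its hook over the bar: I felt the bead pass the roller, pressed the pad about 1.5 mm (about 12 N, estimated from wrist force and travel), let go, and handed the job in at about 21 s. The last camera view showed the neighbours and the other things where they were, but it can't resolve whether the hook rose slightly after release.

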